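# Fit the rotor and clamp collar on the desk centrifuge and start its timer

### The job

Get the small desk centrifuge running: lower the wide rotor disc, hub upward, down the spindle until it sits fully home on the round shoulder, then lower the knurled clamp collar down the same spindle until it sits flat on the rotor's hub; do not let either of them drop down the spindle. Only when both are home, turn the timer knob clockwise until it clicks past its detent and stays at the second tick mark. Do not knock over the bottle or the jar.

Things in the scene. Friction and masses are not known exactly. Their poses are not given: they have to be found in the camera images.
- rotor: Bare aluminium rotor, bored right through: flat disc 130 mm across, 6 mm thick, 12 dark radial grooves; from its middle a round hub rises, 54 mm outside diameter, top 40 mm above the underside. Bore 34 mm. About 0.3 kg. Origin: on the axis at the disc's underside; z up along the axis. Lies on the table hub upward; grip it across the hub, above the disc.
- collar: Dark steel clamp collar with a ribbed outside: a plain ring, 48 mm outside diameter, 22 mm bore, 28 mm tall, about 0.2 kg; both ends alike. Origin: on the axis at its underside; z up along the axis. It lies flat on the table.
- centrifuge: White box fixed to the table, 220 mm deep (its x), 300 mm wide (its y), 90 mm high. Origin: centre of its underside; its front faces -x. On its top stand the spindle, at x +10, y +70 mm, and the timer knob, at x -45, y -90 mm.
- spindle_seat (a point): On the spindle's axis, at the top of the round shoulder (80 mm across, 8 mm above the box's top) that carries the rotor. z up; turns with the box. The steel spindle rises 72 mm from here: 30 mm diameter for 34 mm, a short cone, 18 mm diameter from 37.5 mm up, the last 5 mm tapered to 10 mm. With the rotor home, its hub top, on which the collar's underside rests, is 40 mm above here.
- knob_grip (a point): Black timer knob on the box: round foot 64 mm across and on it an upright bar 61 mm long, 14 mm thick, 32 mm high. This point is on the knob's upright axis at the height to grip, 7 mm below the bar's top and 37 mm above the box's top. x along the bar, away from the end with the white mark; z up; turns with the knob.
- knob (a joint): Angle of the timer knob, rad, growing clockwise seen from above. 0 = off: bar along the box's x, white mark at the first tick. An over-centre detent resists (about 0.13 N m at first) up to its hump at 0.6 and springs back if let go before; past the hump it snaps on to the end stop at 1.2 (second tick) and stays.
- bottle: Bystander: amber bottle, 56 mm diameter, 130 mm tall, standing; origin at the centre of its base.
- jar: Bystander: small specimen jar, 50 mm diameter, 60 mm tall, standing; origin at the centre of its base.
There are look-alikes about, which are no part of the job. What is meant by the rotor is not red, and is the smaller of those in its own colour.

How it is judged (in metres and radians):
On the way, in this order (a step that is already met when the one before it is completed fails the run):
1. the rotor is threaded down the spindle and fully home on the shoulder (horizontal distance between rotor and spindle_seat below 0.006 m and z of rotor in the frame of spindle_seat between -0.004 and 0.003 m and angle between rotor's own z axis and vertical below 0.08 rad and linear speed of rotor below 0.03 m/s), for 0.2 s.
2. then the collar is threaded down the spindle and flat on the rotor's hub (horizontal distance between each of rotor, collar and spindle_seat below 0.006 m and z of rotor in the frame of spindle_seat between -0.004 and 0.003 m and angle between each of rotor, collar's own z axis and vertical below 0.08 rad and z of collar in the frame of spindle_seat between 0.036 and 0.043 m and linear speed of collar below 0.03 m/s), for 0.2 s.
3. then, with both still home, the timer knob is turned past its click (horizontal distance between each of rotor, collar and spindle_seat below 0.006 m and z of rotor in the frame of spindle_seat between -0.004 and 0.003 m and angle between each of rotor, collar's own z axis and vertical below 0.08 rad and z of collar in the frame of spindle_seat between 0.036 and 0.043 m and value of joint knob above 1 rad), for 0.2 s.
At the end, for the whole second after the job is handed in: The rotor sits on the spindle's shoulder and the collar on the rotor's hub (each within 6 mm of the axis, no more than 3 mm above and 4 mm below its home height, tilted less than 0.08 rad), both at rest (under 0.03 m/s), and the knob rests past its detent, above 1.0 rad (all of step 3 and linear speed of each of rotor, collar below 0.03 m/s); the robot touches nothing.
It fails at once if the rotor is dropped down the spindle (faster than 0.6 m/s while threaded on it) (horizontal distance between rotor and spindle_seat below 0.02 m and z of rotor in the frame of spindle_seat between 0 and 0.066 m and linear speed of rotor above 0.6 m/s).
It fails at once if the collar is dropped down the spindle (faster than 0.6 m/s while threaded on it) (horizontal distance between collar and spindle_seat below 0.02 m and z of collar in the frame of spindle_seat between 0.02 and 0.066 m and linear speed of collar above 0.6 m/s).
It fails at once if the bottle or the jar is knocked over (tilted more than 0.5 rad) (angle between any of bottle, jar's own z axis and vertical above 0.5 rad).
It also fails if it takes over 72 s, if anything falls off the work surface, if the arm or the gripper's body presses on something with over 40 N, if the wrist force passes 120 N, or if a joint passes its speed limit or range.

### The arm

A 7-joint arm with a two-finger parallel gripper is mounted at the origin on the work surface. World frame = base frame: x ahead of the robot, y to its left, z up, the work surface at z = 0. Lengths are in mm, angles in rad, forces in N, time in s.
With the tool pointing down it reaches from about 425 to 1025 mm from the base axis. Payload 3.6 kg.
Tool frame: the origin (TCP) lies at the very end of the fingers, on their centre line; the grasp point (between the pads) lies 19 mm behind it; z points along the fingers, y is the line along which they close (so a half turn about z gives the same grasp; the last joint's range is limited). The gripper opens to 85 mm and grips with 20 to 120 N. Pads are 22 mm wide; open, the fingers measure 114 mm over their backs; the gripper's body (76 mm by 85 mm) begins 54 mm behind the grasp point. The pads swing forward as they close: fully open they stand 13 mm farther back than shut.
Start: joints at [1.133, 0.591, 0.048, 1.609, -0.033, 0.943, -0.034], TCP at [245.058, -682.332, 231.302] pointing down, gripper open.
Joint ranges: [-2.69, 2.69], [-0.47, 2.24], [-1.27, 1.36], [0.19, 2.51], [-1.53, 4.68], [0.08, 2.07], [-3.09, 3.09]. Speed limits (rad/s): [2.57, 2.57, 3.14, 3.14, 3.14, 3.14, 3.14].

### API

Orientations are given as [roll, pitch, yaw] about the fixed x, y, z axes, in that order (R = Rz(yaw) Ry(pitch) Rx(roll)).
In Python, from bench import readout, cams, sign_off gives the robot as it stands.
- The arm moves only by the tool carry_out, never from a script. Its argument "commands" is one flat list of numbers, 7 for each row, row after row: the shift along the world's x, y, z scaled (see below), then the turn, a rotation vector about the world's x, y, z scaled (see below), then the opening, from 0 (shut) to 1 (fully open). In form: [tx, ty, tz, ax, ay, az, gripper, tx, ty, tz, ax, ay, az, gripper, ...]. A call has exactly 5 rows; each row is the pose to reach, as a shift and turn from the pose commanded when the call began, turning the shorter way round; what a row does not reach only later rows make up. The controller multiplies each number of a shift by 200 mm and each number of a turn by pi rad. A row lasts 1/10 s, in which the tool goes at most 50 mm and 8.59 degrees, less where a joint would pass 70% of its speed; a pose out of reach is approached as far as the arm can. A call with a number of a shift or a turn outside -1 to 1 is refused whole. A call with a gripper value outside its range is refused whole. The fingers move at their own pace and stop on an object; "grip_force" is the grip in N (left out, the last holds). Time passes only in rows, so rows that repeat a pose let the fingers close, or fill a call up. It gives the time, the measured TCP pose, the force, the opening and the grip force at its end, in the units of the state.
- readout.state(): the state, without advancing time (a new reading comes with each control period).
- cams.camera(name): name is "scene" or "top" or "wrist"; returns a dict with "frame" (480x640x3 uint8, red, green, blue), "fx", "fy", "cx", "cy" (pixels), "k1" (the pictures are not rectified: a ray, as slopes to the right and down, at radius r is drawn at 1 + k1 r^2 times it, then the intrinsics apply), "rvec" (rotation vector, rad) and "tvec" (3), from world to camera coordinates, as OpenCV has them; the wrist camera has in their place "mount" (4x4, takes a point from camera to tool coordinates, whose origin is the TCP and whose axes are the flange's). Camera axes: x right, y down, z forward; pixel columns grow to the right and rows downward; lengths in mm; the calibration is good to about 2 mm. A picture is of the moment at which its call begins: read the wrist's pose just before it. There is no depth.
- sign_off(): hands the job in; it is judged then, once.
The state is a dict: "time_s": time; "joint_positions": joint angles; "qd": joint speeds; "tau": joint torques, N m; "ee_pos": TCP position; "eef_rot": TCP orientation; "contact_force": force on the tool from outside, world axes, zero at the start; "moment": the same for the moment, N m; "grip_width": finger opening in mm; "grip_force": force on a finger pad.
Only numpy, scipy, OpenCV 4.12 (cv2) and the standard library are available. Lean on these libraries where they do the work, as an engineer would, in place of code of your own. Each camera call takes 0.05 s, during which the arm holds its last target. There are 200 camera calls.

## Working session

There is one attempt and no reset: what is moved stays moved. The work goes in short steps, Python scripts to look and compute and a tool call to move; the robot and the scene stay as the last step left them, time stands still between calls to the robot, and variables do not carry over. Pictures are saved under pics/ and viewed, at most 13 in all, crops included, and the job is handed in when it is done.

Besides the shell and the picture viewer there is one more tool, called after "Emit:" as name(argument=value, ...) on one line, values as JSON. carry_out: Moves the arm, as the interface text tells. Shifts and turns lie within -1 to 1; 1 stands for 200 mm of shift or pi rad of turn. Its arguments: {"type":"object","properties":{"commands":{"type":"array"},"grip_force":{"type":"number"}},"required":["commands"]}

```bash
mkdir -p pics; cat > h.py <<'E'
import numpy as np, cv2, json
from scipy.spatial.transform import Rotation as R
from bench import readout, cams
def cap(n):
    s=readout.state(); c=cams.camera(n); c['state']=s
    if 'mount' in c:
        T=np.eye(4); T[:3,:3]=R.from_euler('xyz',s['eef_rot']).as_matrix(); T[:3,3]=s['ee_pos']
        c['T']=T@np.array(c['mount'])
    else:
        M=np.eye(4); M[:3,:3]=cv2.Rodrigues(np.array(c['rvec'],float))[0]; M[:3,3]=np.ravel(c['tvec']); c['T']=np.linalg.inv(M)
    return c
def ray(c,uv):
    d=np.array([(uv[0]-c['cx'])/c['fx'],(uv[1]-c['cy'])/c['fy']]); u=d.copy()
    for _ in range(20): u=d/(1+c['k1']*(u@u))
    return c['T'][:3,3], c['T'][:3,:3]@np.array([u[0],u[1],1])
def onz(c,uv,z):
    o,d=ray(c,uv); return o+d*(z-o[2])/d[2]
def proj(c,p):
    q=np.linalg.inv(c['T'])@np.append(p,1); u=q[:2]/q[2]; u=u*(1+c['k1']*(u@u))
    return np.array([c['fx']*u[0]+c['cx'],c['fy']*u[1]+c['cy']])
def save(n,img): cv2.imwrite('pics/'+n,cv2.cvtColor(img,cv2.COLOR_RGB2BGR))
E
python3 - <<'E'
from h import *
import pickle
print(readout.state())
for n in('top','scene','wrist'):
    c=cap(n); save(n+'0.png',c['frame']); pickle.dump(c,open(n+'0.pkl','wb')); print(n,c['T'].round(2).tolist(),c['fx'],c['k1'])
E
```

```text
{'time_s': 0.0, 'joint_positions': array([ 1.13248937,  0.59215246,  0.04831673,  1.60987282, -0.03332483,
        0.94267634, -0.03371338]), 'qd': array([ 0.00031447,  0.00032265,  0.00023488, -0.0005923 , -0.00069168,
        0.00061986,  0.00045638]), 'tau': array([ 1.97726367e-04, -5.48691952e+01,  1.54624198e+00, -1.98121297e+01,
        9.35975084e-03,  8.53687059e-03, -1.13533605e-05]), 'ee_pos': array([ 244.77411285, -681.52739814,  230.09842   ]), 'eef_rot': array([-3.13929245e+00,  1.20948658e-04,  3.44844254e-01]), 'contact_force': array([-0.62708213, -0.87484931,  0.42999343]), 'moment': array([-0.01507116,  0.03304325, -0.0334014 ]), 'grip_force': 0.0, 'grip_width': 85.38960066749905}
top [[-0.08, -0.98, 0.2, 245.61], [-1.0, 0.08, -0.01, 83.65], [-0.0, -0.2, -0.98, 1404.29], [0.0, 0.0, 0.0, 1.0]] 504.19550980795816 -0.08262391377888005
scene [[-0.85, 0.38, -0.36, 951.31], [0.53, 0.63, -0.58, 791.46], [0.0, -0.68, -0.73, 966.85], [0.0, 0.0, 0.0, 1.0]] 549.3912155054969 -0.06848118311349762
wrist [[0.34, -0.9, -0.28, 315.33], [-0.94, -0.32, -0.1, -656.57], [-0.0, 0.29, -0.96, 372.4], [0.0, 0.0, 0.0, 1.0]] 367.08746682282623 -0.015804112103055785
```

View pics/top0.png

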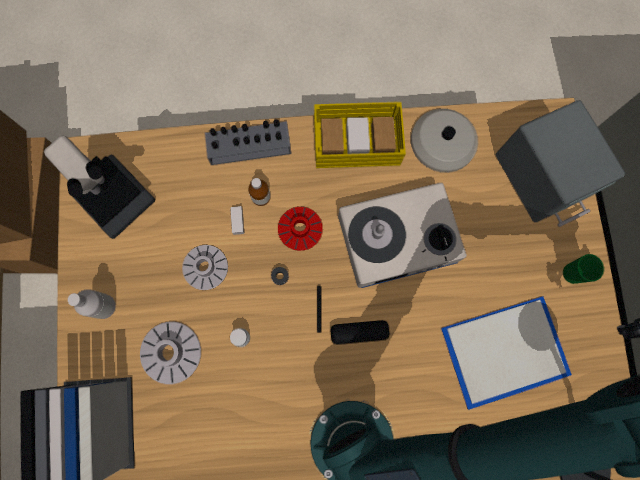

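View pics/scene0.png

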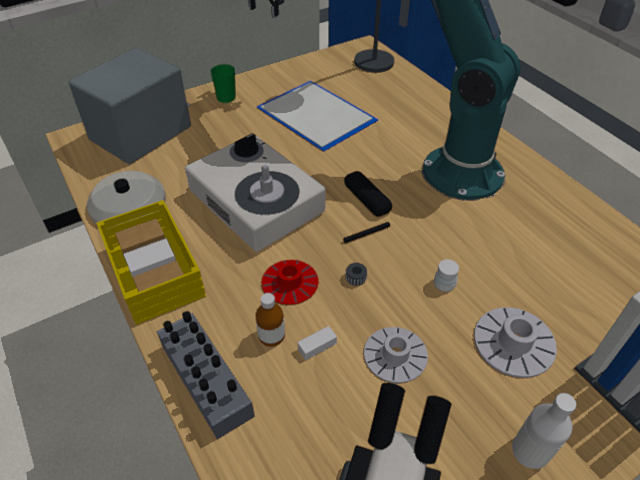

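The pictures show these rotor look-alikes (top view): a red one at (300,228), a small grey one at (205,267) and a large grey one at (170,352). I pick the small grey one. The collar is at (280,274), the jar at (239,338) and the bottle at (259,190). The box is at (400,235), with its spindle at (378,230) and knob at (440,237).

```bash
python3 - <<'E'
from h import *
import pickle
c=pickle.load(open('top0.pkl','rb')); f=c['frame']
hsv=cv2.cvtColor(f,cv2.COLOR_RGB2HSV)
def blob(mask,uv,r):
    m=np.zeros_like(mask); cv2.circle(m,uv,r,255,-1); m&=mask
    cs,_=cv2.findContours(m,cv2.RETR_EXTERNAL,cv2.CHAIN_APPROX_NONE); k=max(cs,key=cv2.contourArea); return k
grey=cv2.inRange(hsv,(0,0,60),(179,60,255)); grey=cv2.morphologyEx(grey,cv2.MORPH_CLOSE,np.ones((5,5)))
def wpts(k,z): return np.array([onz(c,p,z)[:2] for p in k.reshape(-1,2).astype(float)])
for n,uv,r,z in(('rotor',(205,267),32,6),('big',(170,352),40,6),('jar',(239,338),16,60)):
    w=wpts(cv2.convexHull(blob(grey,uv,r)),z).astype(np.float32); print(n,cv2.minEnclosingCircle(w),cv2.fitEllipse(w))
dark=cv2.inRange(hsv,(0,0,0),(179,110,110))
w=wpts(blob(dark,(280,274),16),28).astype(np.float32); print('collar',cv2.minEnclosingCircle(w),cv2.fitEllipse(w))
# box top
w=cv2.inRange(hsv,(0,0,130),(179,50,255)); k=cv2.convexHull(blob(w,(402,235),85))
r=wpts(k,90).astype(np.float32); b=cv2.minAreaRect(r); print('box',b)
print('hub',onz(c,(204,265),40),'tip',onz(c,(378,224),170),'knob',onz(c,(440,237),134), 'bottle',onz(c,(260,199),0))
a=cv2.resize(f[220:320,150:310],None,fx=4,fy=4,interpolation=cv2.INTER_CUBIC)
b=cv2.resize(f[175:295,325:475],None,fx=3.3333,fy=3.3333,interpolation=cv2.INTER_CUBIC)
b=cv2.resize(f[175:295,325:475],(500,400)); a=a[:,:]
save('crop1.png',cv2.resize(np.hstack([a,b]),(800,284)))
E
```

```text
rotor ((508.904541015625, 366.26971435546875), 64.82254028320312) ((509.01422119140625, 366.36981201171875), (128.32562255859375, 128.7679901123047), 118.98141479492188)
big ((279.2140808105469, 473.46868896484375), 84.94192504882812) ((279.22821044921875, 473.2789001464844), (168.57635498046875, 169.0961456298828), 49.65675735473633)
jar ((302.59088134765625, 271.4230651855469), 26.141952514648438) ((302.78948974609375, 271.55596923828125), (47.88288497924805, 52.452301025390625), 159.42864990234375)
collar ((464.19927978515625, 155.69070434570312), 25.59748649597168) ((463.9595947265625, 156.41677856445312), (46.71312713623047, 49.42270278930664), 105.65392303466797)
box ((542.866455078125, -184.29501342773438), (215.60887145996094, 295.5338439941406), 9.778717041015625)
hub [507.79997256 361.13555365  40.        ] tip [ 550.98444048 -109.02169939  170.        ] knob [ 511.83128832 -271.8805968   134.        ] bottle [696.71424714 198.15403711   0.        ]
```

View pics/crop1.png

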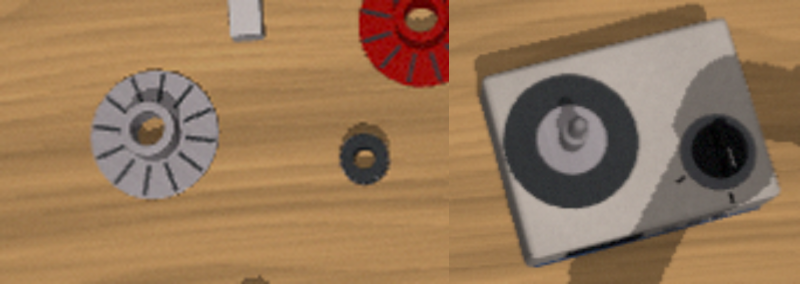

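Crop check: the small grey rotor with its 12 grooves is on the left at (155,135), 129 mm across. The big one measures 169 mm, so the choice holds. The collar is at (364,157), 48 mm across. The box shows the spindle at (573,130) and the knob at (716,152), with its white mark toward the first tick. Moving off.

Emit:
carry_out(commands=[0.6, 1, 0.35, 0, 0, 0, 1, 0.6, 1, 0.35, 0, 0, 0, 1, 0.6, 1, 0.35, 0, 0, 0, 1, 0.6, 1, 0.35, 0, 0, 0, 1, 0.6, 1, 0.35, 0, 0, 0, 1])

```text
time_s: 0.65
ee_pos: [366.4, -479.7, 301.8]
eef_rot: [-3.141, -0.001, 0.346]
contact_force: [0.5, -0.2, 0.8]
grip_width: 85.4
grip_force: 0.0
```

Emit:
carry_out(commands=[0.6, 1, 0, 0, 0, 0, 1, 0.6, 1, 0, 0, 0, 0, 1, 0.6, 1, 0, 0, 0, 0, 1, 0.6, 1, 0, 0, 0, 0, 1, 0.6, 1, 0, 0, 0, 0, 1])

```text
time_s: 1.15
ee_pos: [486.9, -278.0, 301.3]
eef_rot: [-3.14, -0.001, 0.349]
contact_force: [0.6, 0.1, 0.3]
grip_width: 85.4
grip_force: 0.0
```

```bash
python3 -c "
from h import *
s=readout.state();print(s['time_s'],s['joint_positions'].round(2),s['ee_pos'],s['eef_rot'])"
```

```text
1.15 [ 0.48  0.31 -0.05  1.91  0.02  0.93 -0.8 ] [ 486.88525772 -278.01206618  301.26398556] [-3.14031186e+00 -1.13143997e-03  3.49254372e-01]
```

Emit:
carry_out(commands=[0.28, 0.84, 0, 0, 0, 0, 1, 0.28, 0.84, 0, 0, 0, 0, 1, 0.28, 0.84, 0, 0, 0, 0, 1, 0.28, 0.84, 0, 0, 0, 0, 1, 0.28, 0.84, 0, 0, 0, 0, 1])

```text
time_s: 1.65
ee_pos: [542.5, -108.1, 301.3]
eef_rot: [-3.139, -0.002, 0.354]
contact_force: [-0.1, -0.6, 0.6]
grip_width: 85.9
grip_force: 0.0
```

```bash
python3 - <<'E'
from h import *
import pickle
c=cap('wrist'); pickle.dump(c,open('w1.pkl','wb')); save('w1.png',c['frame']); print(c['state']['qd'].round(3), c['state']['ee_pos'])
for p in((541,-114,170),(541,-114,98),(514,-280,127)): print(proj(c,p))
E
```

```text
[ 0.05  -0.003  0.083  0.011  0.038  0.011  0.034] [ 542.50886201 -108.08145014  301.26435838]
[335.05280447 236.7421521 ]
[333.89483515 216.21344123]
[487.08380868 308.15571003]
```

View pics/w1.png

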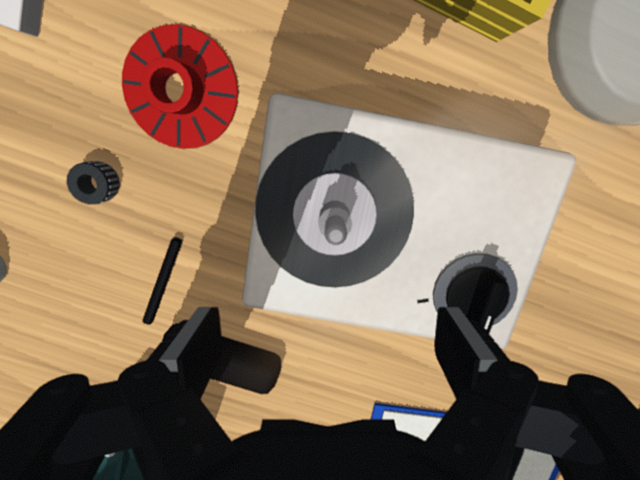

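The wrist view shows the spindle tip at (336,234), the shoulder at (335,213), the knob at (475,290) with its white mark at (488,322), and the second tick at (422,300). This agrees with the prediction to about 1 mm.

```bash
python3 - <<'E'
from h import *
import pickle
c=pickle.load(open('w1.pkl','rb')); f=c['frame']; hsv=cv2.cvtColor(f,cv2.COLOR_RGB2HSV)
m=cv2.inRange(hsv,(0,0,0),(179,90,105)); roi=np.zeros_like(m); roi[125:295,250:420]=255; m&=roi
m=cv2.morphologyEx(m,cv2.MORPH_OPEN,np.ones((5,5)))
cs,h=cv2.findContours(m,cv2.RETR_CCOMP,cv2.CHAIN_APPROX_NONE)
for k,hh in zip(cs,h[0]):
    if cv2.contourArea(k)>1500:
        k2=cv2.convexHull(k).reshape(-1,2).astype(float)
        for z in(90,98):
            w=np.array([onz(c,p,z)[:2] for p in k2],np.float32); print(cv2.contourArea(k),z,hh[3],cv2.fitEllipse(w))
print('tip',onz(c,(336,234),170))
print('knob pts',onz(c,(488,322),127),onz(c,(480,285),127))
# box top corners
for uv in((270,95),(576,155),(245,304)): print(onz(c,uv,90).round(1))
# fine tip crop values
a=cv2.resize(f[130:300,250:420],None,fx=3.5,fy=3.5,interpolation=cv2.INTER_CUBIC); save('tip.png',a)
E
```

```text
19001.0 90 -1 ((541.82470703125, -113.31394958496094), (154.9278106689453, 155.6062469482422), 12.219564437866211)
19001.0 98 -1 ((543.4254760742188, -112.61659240722656), (151.42210388183594, 152.085205078125), 12.219971656799316)
5477.5 90 2 ((540.1206665039062, -115.23566436767578), (83.30809783935547, 84.42201232910156), 85.10411071777344)
5477.5 98 2 ((541.7599487304688, -114.49481964111328), (81.42301177978516, 82.51172637939453), 85.10404968261719)
tip [ 543.31746316 -113.90879052  170.        ]
knob pts [ 501.09364503 -287.76250852  127.        ] [ 533.07666183 -262.56458986  127.        ]
[623.8 -21.6  90. ]
[ 674.4 -308.    90. ]
[417.2 -59.8  90. ]
```

Emit:
carry_out(commands=[-0.1, 1, 0, 0, 0, 0, 1, -0.1, 1, 0, 0, 0, 0, 1, -0.1, 1, 0, 0, 0, 0, 1, -0.1, 1, 0, 0, 0, 0, 1, -0.1, 1, 0, 0, 0, 0, 1])

```text
time_s: 2.2
ee_pos: [519.9, 92.5, 301.6]
eef_rot: [-3.138, -0.001, 0.355]
contact_force: [0.4, -1.7, 0.0]
grip_width: 85.2
grip_force: 0.0
```

Emit:
carry_out(commands=[-0.1, 1, -0.3, 0, 0, 0, 1, -0.1, 1, -0.3, 0, 0, 0, 1, -0.1, 1, -0.3, 0, 0, 0, 1, -0.1, 1, -0.3, 0, 0, 0, 1, -0.1, 1, -0.3, 0, 0, 0, 1])

```text
time_s: 2.7
ee_pos: [499.4, 290.4, 239.8]
eef_rot: [-3.139, 0.001, 0.351]
contact_force: [-1.7, 0.1, 0.1]
grip_width: 85.5
grip_force: 0.0
```

Emit:
carry_out(commands=[0.05, 0.38, -0.3, 0, 0, 0, 1, 0.05, 0.38, -0.3, 0, 0, 0, 1, 0.05, 0.38, -0.3, 0, 0, 0, 1, 0.05, 0.38, -0.3, 0, 0, 0, 1, 0.05, 0.38, -0.3, 0, 0, 0, 1])

```text
time_s: 3.2
ee_pos: [512.5, 358.8, 181.7]
eef_rot: [3.14, -0.0, 0.341]
contact_force: [0.6, -0.2, 0.3]
grip_width: 85.5
grip_force: 0.0
```

```bash
python3 - <<'E'
from h import *
c=cap('wrist'); f=c['frame']; save('w2.png',f); s=c['state']; print(s['ee_pos'],s['eef_rot'],s['joint_positions'].round(2),s['qd'].round(2))
hsv=cv2.cvtColor(f,cv2.COLOR_RGB2HSV); m=cv2.inRange(hsv,(0,0,60),(179,45,255))
roi=np.zeros_like(m); p=proj(c,(509,366,6)); print(p); cv2.circle(roi,tuple(int(v) for v in p),130,255,-1); m&=roi
m=cv2.morphologyEx(m,cv2.MORPH_CLOSE,np.ones((7,7)))
k=max(cv2.findContours(m,cv2.RETR_EXTERNAL,cv2.CHAIN_APPROX_NONE)[0],key=cv2.contourArea)
w=np.array([onz(c,q,6)[:2] for q in cv2.convexHull(k).reshape(-1,2).astype(float)],np.float32); print(cv2.minEnclosingCircle(w),cv2.fitEllipse(w))
E
```

```text
[512.53117944 358.80024847 181.70659528] [ 3.13963667e+00 -2.49044247e-04  3.41430351e-01] [-0.52  0.53 -0.23  1.87  0.18  0.76 -2.08] [ 0.   -0.02 -0.   -0.   -0.   -0.   -0.  ]
[318.81814473 219.96310485]
((509.02996826171875, 367.4913024902344), 64.27954864501953) ((509.0238342285156, 367.5872802734375), (128.01829528808594, 128.29942321777344), 106.0916976928711)
```

View pics/w2.png

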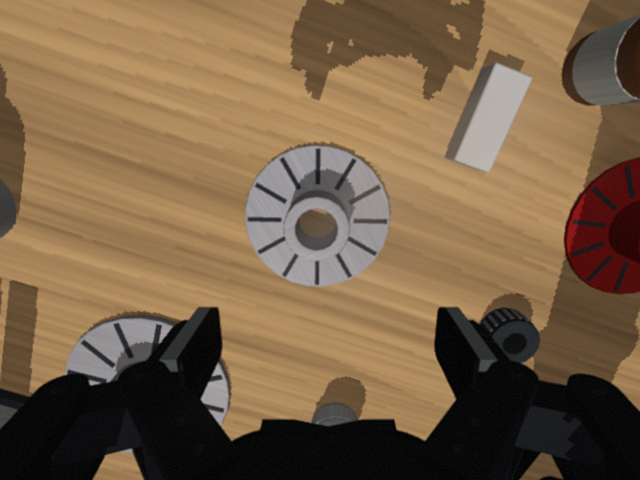

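The picture shows the small rotor centred at (318,215), its hub at (318,225), with nothing in the way of the fingers. The large rotor is at (140,370) and the jar at (337,410).

Emit:
carry_out(commands=[-0.015, 0.04, -0.5, 0, 0, 0, 1, -0.015, 0.04, -0.6, 0, 0, 0, 1, -0.015, 0.04, -0.6, 0, 0, 0, 1, -0.015, 0.04, -0.6, 0, 0, 0, 1, -0.015, 0.04, -0.6, 0, 0, 0, 1])

```text
time_s: 3.75
ee_pos: [509.3, 368.8, 62.6]
eef_rot: [3.141, -0.002, 0.343]
contact_force: [-0.2, 0.1, 0.3]
grip_width: 85.4
grip_force: 0.0
```

```bash
python3 -c "
from h import *
s=readout.state();print(s['time_s'],s['joint_positions'].round(2),s['ee_pos'],s['eef_rot'])"
```

```text
3.75 [-0.57  0.7  -0.19  1.93  0.24  0.54 -2.15] [509.33251945 368.84549398  62.56446899] [ 3.14134599e+00 -1.62795657e-03  3.43156872e-01]
```

Emit:
carry_out(commands=[0, -0.007, -0.15, 0, 0, 0, 1, 0, -0.007, -0.245, 0, 0, 0, 1, 0, -0.007, -0.245, 0, 0, 0, 1, 0, -0.007, -0.245, 0, 0, 0, 0, 0, -0.007, -0.245, 0, 0, 0, 0], grip_force=40)

```text
time_s: 4.25
ee_pos: [509.6, 369.2, 14.6]
eef_rot: [-3.14, -0.004, 0.344]
contact_force: [0.1, -0.3, -0.5]
grip_width: 59.4
grip_force: 0.0
```

Emit:
carry_out(commands=[0, 0, 0, 0, 0, 0, 0, 0, 0, 0, 0, 0, 0, 0, 0, 0, 0, 0, 0, 0, 0, 0, 0, 0, 0, 0, 0, 0, 0, 0, 0, 0, 0, 0, 0])

```text
time_s: 4.75
ee_pos: [509.5, 369.0, 14.8]
eef_rot: [-3.141, -0.003, 0.344]
contact_force: [-0.6, -0.1, 6.4]
grip_width: 53.2
grip_force: 41.1
```

Emit:
carry_out(commands=[0, 0, 0, 0, 0, 0, 1, 0, 0, 0, 0, 0, 0, 1, 0, 0, 0, 0, 0, 0, 1, 0, 0, 0, 0, 0, 0, 1, 0, 0, 0, 0, 0, 0, 1])

```text
time_s: 5.25
ee_pos: [508.0, 368.2, 12.2]
eef_rot: [3.142, 0.0, 0.345]
contact_force: [-0.3, 0.8, 0.6]
grip_width: 85.7
grip_force: 0.0
```

Emit:
carry_out(commands=[0, 0, 0, 0, 0, 0.5, 1, 0, 0, 0, 0, 0, 0.5, 1, 0, 0, 0, 0, 0, 0.5, 1, 0, 0, 0, 0, 0, 0.5, 1, 0, 0, 0, 0, 0, 0.5, 1])

```text
time_s: 5.75
ee_pos: [508.1, 368.2, 12.2]
eef_rot: [3.142, 0.0, 1.101]
contact_force: [-1.2, -1.1, -0.2]
grip_width: 85.4
grip_force: 0.0
```

Emit:
carry_out(commands=[0, 0, 0, 0, 0, 0.26, 1, 0, 0, 0, 0, 0, 0.26, 1, 0, 0, 0, 0, 0, 0.26, 1, 0, 0, 0, 0, 0, 0.26, 1, 0, 0, 0, 0, 0, 0.26, 1])

```text
time_s: 6.25
ee_pos: [508.1, 368.0, 12.1]
eef_rot: [-3.141, 0.0, 1.851]
contact_force: [0.3, 0.1, 0.9]
grip_width: 85.2
grip_force: 0.0
```

Emit:
carry_out(commands=[0, 0, 0, 0, 0, 0.0, 1, 0, 0, 0, 0, 0, 0, 0, 0, 0, 0, 0, 0, 0, 0, 0, 0, 0, 0, 0, 0, 0, 0, 0, 0, 0, 0, 0, 0])

```text
time_s: 6.75
ee_pos: [508.0, 368.3, 12.7]
eef_rot: [3.141, 0.001, 1.844]
contact_force: [0.0, -0.7, 3.3]
grip_width: 53.4
grip_force: 42.0
```

Emit:
carry_out(commands=[0, 0, 0, 0, 0, 0.0, 0, 0, 0, 0, 0, 0, 0, 0, 0, 0, 0, 0, 0, 0, 0, 0, 0, 0.05, 0, 0, 0, 0, 0, 0, 0.15, 0, 0, 0, 0])

```text
time_s: 7.25
ee_pos: [506.9, 367.0, 41.0]
eef_rot: [-3.138, 0.002, 1.845]
contact_force: [0.6, 0.3, -1.9]
grip_width: 53.5
grip_force: 42.8
```

Emit:
carry_out(commands=[0, 0, 0.2, 0, 0, 0, 0, 0, -0.1, 0.45, 0, 0, 0, 0, 0, -0.3, 0.7, 0, 0, 0, 0, 0, -0.5, 0.9, 0, 0, 0, 0, 0.05, -0.7, 0.94, 0, 0, 0, 0])

```text
time_s: 7.75
ee_pos: [515.5, 241.9, 228.3]
eef_rot: [3.137, -0.003, 1.85]
contact_force: [1.2, 0.1, -2.0]
grip_width: 53.3
grip_force: 43.2
```

Emit:
carry_out(commands=[0.06, -1, 0, 0, 0, 0, 0, 0.06, -1, 0, 0, 0, 0, 0, 0.06, -1, 0, 0, 0, 0, 0, 0.06, -1, 0, 0, 0, 0, 0, 0.06, -1, 0, 0, 0, 0, 0])

```text
time_s: 8.25
ee_pos: [527.3, 29.0, 223.4]
eef_rot: [-3.136, 0.006, 1.831]
contact_force: [-0.0, -0.1, -2.6]
grip_width: 53.7
grip_force: 43.1
```

Emit:
carry_out(commands=[0.06, -0.5, 0, 0, 0, 0, 0, 0.06, -0.7, 0, 0, 0, 0, 0, 0.06, -0.7, 0, 0, 0, 0, 0, 0.06, -0.7, 0, 0, 0, 0, 0, 0.06, -0.7, 0, 0, 0, 0, 0])

```text
time_s: 8.75
ee_pos: [539.5, -101.3, 224.6]
eef_rot: [-3.141, -0.001, 1.841]
contact_force: [-0.3, 0.9, -2.0]
grip_width: 53.4
grip_force: 43.2
```

```bash
python3 - <<'E'
from h import *
c=cap('wrist'); f=c['frame']; save('w3.png',f); s=c['state']; print(s['ee_pos'],s['eef_rot'],s['joint_positions'].round(2),s['qd'].round(2),s['time_s'])
print(proj(c,(542,-114,170)),proj(c,(542,-114,98)))
E
```

```text
[ 539.47729941 -101.29958296  224.59605591] [-3.14094553e+00 -6.79147720e-04  1.84143181e+00] [ 0.68  0.48 -0.78  1.99  0.45  0.85 -0.08] [-0.04 -0.01 -0.05  0.01 -0.01 -0.01 -0.  ] 8.75
[325.64937915 288.26300359] [326.21376741 250.01193843]
```

View pics/w3.png

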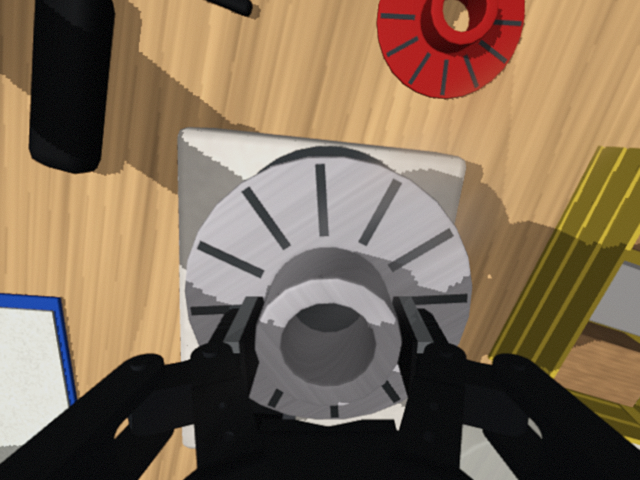

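Seen from the wrist, the rotor is held level by its hub, with the bore at (328,343). Next I'll check that its centre matches the TCP.

```bash
python3 - <<'E'
from h import *
f=cv2.cvtColor(cv2.imread('pics/w3.png'),cv2.COLOR_BGR2RGB)
c=cap('wrist'); c['frame']=f; print(c['state']['ee_pos'])
zu=c['state']['ee_pos'][2]-12.7
g=cv2.cvtColor(f,cv2.COLOR_RGB2GRAY)
for t in(110,120,130):
    m=(g<t).astype(np.uint8)*255; roi=np.zeros_like(m); cv2.ellipse(roi,(328,343),(52,46),0,0,360,255,-1); m&=roi
    k=max(cv2.findContours(m,cv2.RETR_EXTERNAL,cv2.CHAIN_APPROX_NONE)[0],key=cv2.contourArea)
    w=np.array([onz(c,q,zu+40)[:2] for q in cv2.convexHull(k).reshape(-1,2).astype(float)],np.float32); print(t,cv2.fitEllipse(w))
# disc arc: edges by hand on the visible left/right/top rim (z=zu+6)
from scipy.optimize import least_squares
P=[(188,270),(197,232),(470,270),(455,225),(322,156),(268,165),(385,168)]
w=np.array([onz(c,q,zu+6)[:2] for q in P]); r=least_squares(lambda x:np.hypot(*(w-x[:2]).T)-x[2],[539,-101,65]); print(r.x,r.fun.round(1))
E
```

```text
[539.61684925 -99.41134228 224.88265929]
110 ((540.0689697265625, -98.3355484008789), (33.99756622314453, 36.146297454833984), 108.12568664550781)
120 ((539.8711547851562, -98.94039916992188), (35.42049026489258, 37.70213317871094), 105.64402770996094)
130 ((539.8605346679688, -98.96064758300781), (35.38901138305664, 37.6523323059082), 104.311279296875)
[539.41626935 -97.05668008  63.24493661] [-0.6  0.4  0.2  0.2 -0.3  0.8 -0.7]
```

Emit:
carry_out(commands=[0.012, -0.073, 0, 0, 0, 0, 0, 0.012, -0.073, -0.1, 0, 0, 0, 0, 0.012, -0.073, -0.15, 0, 0, 0, 0, 0.012, -0.073, -0.15, 0, 0, 0, 0, 0.012, -0.073, -0.15, 0, 0, 0, 0])

```text
time_s: 9.35
ee_pos: [542.5, -114.1, 195.1]
eef_rot: [-3.141, -0.0, 1.846]
contact_force: [0.9, 0.2, -2.6]
grip_width: 53.6
grip_force: 43.1
```

Emit:
carry_out(commands=[0, 0, 0, 0, 0, 0, 0, 0, 0, 0, 0, 0, 0, 0, 0, 0, 0, 0, 0, 0, 0, 0, 0, 0, 0, 0, 0, 0, 0, 0, 0, 0, 0, 0, 0])

```text
time_s: 9.85
ee_pos: [542.4, -114.8, 195.2]
eef_rot: [3.141, 0.0, 1.845]
contact_force: [0.4, -0.2, -2.4]
grip_width: 53.5
grip_force: 43.1
```

```bash
python3 - <<'E'
from h import *
c=cap('wrist'); f=c['frame']; save('w4.png',f); s=c['state']; print(s['ee_pos'],s['eef_rot'],s['joint_positions'].round(2),s['qd'].round(2),s['time_s'])
print(proj(c,(542,-114,170)))
save('c4.png',cv2.resize(f[250:440,200:460],None,fx=3,fy=3,interpolation=cv2.INTER_CUBIC))
E
```

```text
[ 542.44975335 -114.7891876   195.21186183] [3.14140294e+00 2.35803505e-04 1.84478944e+00] [ 0.67  0.52 -0.75  2.    0.49  0.8  -0.09] [-0.  0.  0.  0.  0. -0.  0.] 9.85
[326.71686589 286.84739082]
```

View pics/c4.png

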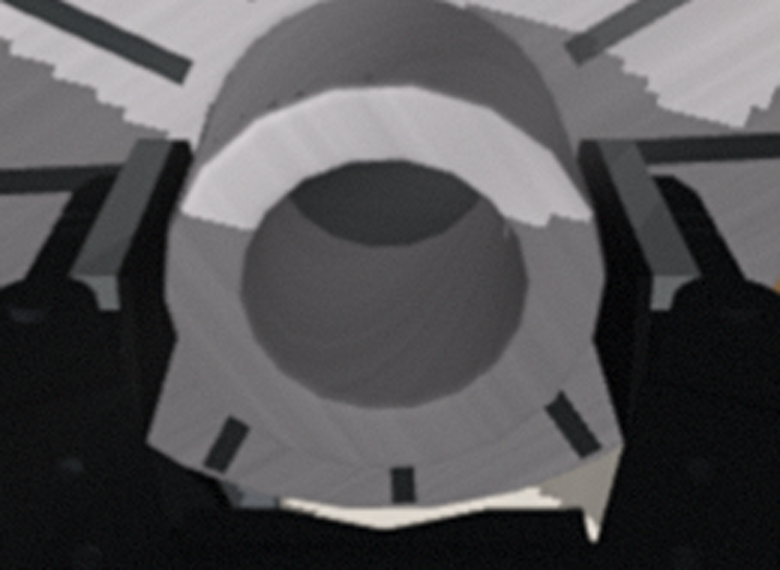

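The close crop shows a clean bore, centred in the crop at (385,285), with no spindle tip visible yet. I'll lower slowly and watch the force.

Emit:
carry_out(commands=[-0.001, 0.003, -0.04, 0, 0, 0, 0, -0.001, 0.003, -0.08, 0, 0, 0, 0, -0.001, 0.003, -0.12, 0, 0, 0, 0, -0.001, 0.003, -0.16, 0, 0, 0, 0, -0.001, 0.003, -0.16, 0, 0, 0, 0])

```text
time_s: 10.4
ee_pos: [541.1, -114.1, 161.4]
eef_rot: [-3.139, -0.001, 1.845]
contact_force: [-1.1, -0.1, -2.2]
grip_width: 53.3
grip_force: 43.1
```

Emit:
carry_out(commands=[0.002, 0, -0.03, 0, 0, 0, 0, 0.002, 0, -0.06, 0, 0, 0, 0, 0.002, 0, -0.09, 0, 0, 0, 0, 0.002, 0, -0.11, 0, 0, 0, 0, 0.002, 0, -0.11, 0, 0, 0, 0])

```text
time_s: 10.9
ee_pos: [542.1, -114.2, 140.4]
eef_rot: [-3.14, -0.0, 1.845]
contact_force: [-0.3, -0.2, -2.7]
grip_width: 53.2
grip_force: 43.2
```

Threaded onto the 30 mm section without touching. Continuing down.

Emit:
carry_out(commands=[0, 0, -0.03, 0, 0, 0, 0, 0, 0, -0.06, 0, 0, 0, 0, 0, 0, -0.09, 0, 0, 0, 0, 0, 0, -0.12, 0, 0, 0, 0, 0, 0, -0.12, 0, 0, 0, 0])

```text
time_s: 11.4
ee_pos: [541.8, -114.1, 116.0]
eef_rot: [-3.14, -0.001, 1.845]
contact_force: [-0.8, 0.1, -2.4]
grip_width: 53.3
grip_force: 43.1
```

Emit:
carry_out(commands=[0, 0, -0.015, 0, 0, 0, 0, 0, 0, -0.025, 0, 0, 0, 0, 0, 0, -0.03, 0, 0, 0, 0, 0, 0, -0.03, 0, 0, 0, 0, 0, 0, -0.03, 0, 0, 0, 0])

```text
time_s: 11.9
ee_pos: [542.7, -114.2, 111.2]
eef_rot: [3.141, 0.0, 1.845]
contact_force: [-0.1, -0.1, -2.8]
grip_width: 53.5
grip_force: 43.1
```

Emit:
carry_out(commands=[0, 0, -0.007, 0, 0, 0, 0, 0, 0, -0.012, 0, 0, 0, 0, 0, 0, -0.012, 0, 0, 0, 0, 0, 0, -0.012, 0, 0, 0, 0, 0, 0, -0.012, 0, 0, 0, 0])

```text
time_s: 12.4
ee_pos: [542.9, -114.1, 110.6]
eef_rot: [-3.141, 0.002, 1.845]
contact_force: [-4.0, -0.3, 12.8]
grip_width: 53.3
grip_force: 44.4
```

Seated: the reaction force is +12.8 N at TCP z 110.6, against an expected 110.7. Releasing and rising.

Emit:
carry_out(commands=[0, 0, 0.008, 0, 0, 0, 0, 0, 0, 0.008, 0, 0, 0, 1, 0, 0, 0.008, 0, 0, 0, 1, 0, 0, 0.008, 0, 0, 0, 1, 0, 0, 0.008, 0, 0, 0, 1])

```text
time_s: 12.9
ee_pos: [542.7, -114.1, 110.1]
eef_rot: [3.142, -0.0, 1.845]
contact_force: [-0.6, -0.6, 0.9]
grip_width: 85.3
grip_force: 0.0
```

Emit:
carry_out(commands=[0, 0, 0, 0, 0, 0, 1, 0, 0, 0.1, 0, 0, 0, 1, 0, 0, 0.3, 0, 0, 0, 1, 0, 0, 0.5, 0, 0, 0, 1, 0, 0, 0.6, 0, 0, 0, 1])

```text
time_s: 13.4
ee_pos: [544.3, -113.7, 233.4]
eef_rot: [3.137, 0.002, 1.845]
contact_force: [1.2, -1.0, -0.3]
grip_width: 85.3
grip_force: 0.0
```

```bash
python3 - <<'E'
from h import *
t=cap('top'); c=cap('wrist'); s=c['state']; print(s['ee_pos'],s['time_s'],s['joint_positions'].round(2))
hs=cv2.resize(t['frame'][170:300,255:475],(800,473),interpolation=cv2.INTER_CUBIC); save('t5.png',hs)
f=t['frame']; hsv=cv2.cvtColor(f,cv2.COLOR_RGB2HSV); m=cv2.inRange(hsv,(0,0,0),(179,110,110))
roi=np.zeros_like(m); cv2.circle(roi,(280,274),16,255,-1)
k=max(cv2.findContours(m&roi,cv2.RETR_EXTERNAL,cv2.CHAIN_APPROX_NONE)[0],key=cv2.contourArea)
w=np.array([onz(t,q,28)[:2] for q in k.reshape(-1,2).astype(float)],np.float32); print(cv2.minEnclosingCircle(w))
save('w5.png',c['frame'])
E
```

```text
[ 545.67404896 -113.73501837  235.50313893] 13.45 [ 0.71  0.48 -0.79  1.97  0.44  0.87 -0.05]
((463.755126953125, 156.5442657470703), 25.339658737182617)
```

View pics/w5.png

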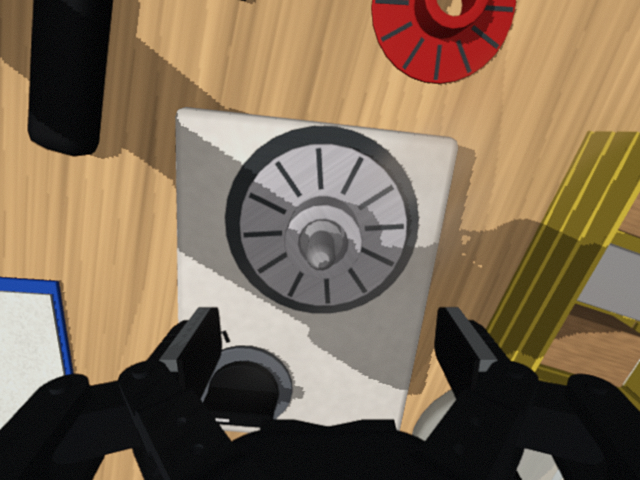

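The rotor sits flat and concentric on the shoulder, with the disc at (322,228) and the spindle tip at (318,265). Now the collar.

Emit:
carry_out(commands=[-0.3, 1, 0, 0, 0, 0, 1, -0.3, 1, 0, 0, 0, 0, 1, -0.3, 1, 0, 0, 0, 0, 1, -0.3, 1, 0, 0, 0, 0, 1, -0.3, 1, 0, 0, 0, 0, 1])

```text
time_s: 14.0
ee_pos: [479.7, 92.3, 230.1]
eef_rot: [-3.141, -0.003, 1.855]
contact_force: [-0.5, -0.4, 0.4]
grip_width: 85.3
grip_force: 0.0
```

Emit:
carry_out(commands=[-0.1, 0.35, -0.1, 0, 0, 0, 1, -0.1, 0.35, -0.3, 0, 0, 0, 1, -0.1, 0.35, -0.4, 0, 0, 0, 1, -0.1, 0.35, -0.4, 0, 0, 0, 1, -0.1, 0.35, -0.4, 0, 0, 0, 1])

```text
time_s: 14.5
ee_pos: [462.3, 155.1, 149.7]
eef_rot: [-3.14, 0.0, 1.844]
contact_force: [0.4, 0.4, -0.1]
grip_width: 85.3
grip_force: 0.0
```

```bash
python3 - <<'E'
from h import *
c=cap('wrist'); f=c['frame']; save('w6.png',f); s=c['state']; print(s['ee_pos'],s['eef_rot'],s['joint_positions'].round(2),s['qd'].round(2))
hsv=cv2.cvtColor(f,cv2.COLOR_RGB2HSV); p=proj(c,(464,156,28)); print(p)
m=cv2.inRange(hsv,(0,0,0),(179,110,110)); roi=np.zeros_like(m); cv2.circle(roi,tuple(int(v) for v in p),70,255,-1); m&=roi
for k in cv2.findContours(m,cv2.RETR_EXTERNAL,cv2.CHAIN_APPROX_NONE)[0]:
    if cv2.contourArea(k)<500: continue
    for z in(0,28):
        w=np.array([onz(c,q,z)[:2] for q in cv2.convexHull(k).reshape(-1,2).astype(float)],np.float32); print(z,cv2.contourArea(k),cv2.fitEllipse(w))
E
```

```text
[462.346063   155.13351502 149.66158787] [-3.13952354e+00  3.75885387e-04  1.84437073e+00] [ 0.13  0.51 -0.72  2.18  0.57  0.65 -0.73] [ 0.02 -0.03 -0.01 -0.02 -0.   -0.   -0.  ]
[330.13689341 234.94790323]
0 3203.5 ((465.6988220214844, 152.89488220214844), (52.6135139465332, 56.18925476074219), 20.40850830078125)
28 3203.5 ((463.4909362792969, 160.02337646484375), (47.56471633911133, 50.797332763671875), 20.408456802368164)
```

View pics/w6.png

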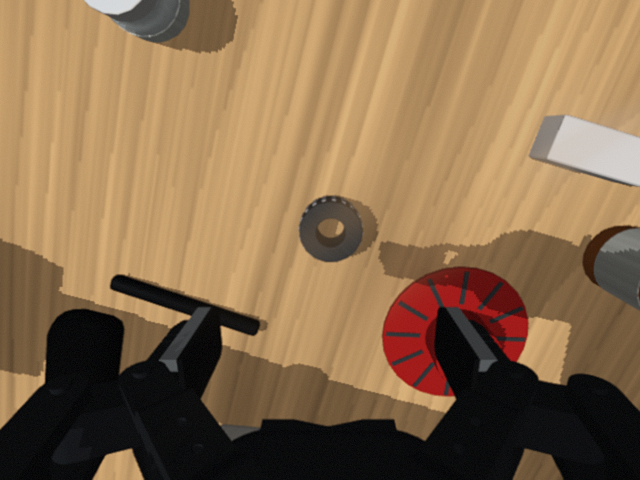

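The view shows the collar at (331,231), bore visible. The pen at (185,305) and the red rotor at (455,330) are both clear of the fingers.

Emit:
carry_out(commands=[0.006, 0.012, -0.2, 0, 0, 0, 1, 0.006, 0.012, -0.4, 0, 0, 0, 1, 0.006, 0.012, -0.6, 0, 0, 0, 1, 0.006, 0.012, -0.7, 0, 0, 0, 1, 0.006, 0.012, -0.725, 0, 0, 0, 1])

```text
time_s: 15.05
ee_pos: [464.4, 157.4, 4.4]
eef_rot: [-3.141, 0.001, 1.843]
contact_force: [0.5, -1.0, -0.9]
grip_width: 85.6
grip_force: 0.0
```

Emit:
carry_out(commands=[0, 0, 0, 0, 0, 0, 1, 0, 0, 0, 0, 0, 0, 0, 0, 0, 0, 0, 0, 0, 0, 0, 0, 0, 0, 0, 0, 0, 0, 0, 0, 0, 0, 0, 0])

```text
time_s: 15.55
ee_pos: [464.7, 158.3, 6.8]
eef_rot: [3.139, 0.001, 1.845]
contact_force: [0.3, -1.3, 9.3]
grip_width: 46.8
grip_force: 39.6
```

Emit:
carry_out(commands=[0, 0, 0, 0, 0, 0, 0, 0, 0, 0, 0, 0, 0, 1, 0, 0, 0, 0, 0, 0, 1, 0, 0, 0, 0, 0, 0, 1, 0, 0, 0, 0, 0, 0, 1])

```text
time_s: 16.05
ee_pos: [463.8, 158.2, 5.2]
eef_rot: [-3.142, -0.0, 1.845]
contact_force: [-0.3, -0.3, -0.5]
grip_width: 85.2
grip_force: 0.0
```

Emit:
carry_out(commands=[0, 0, 0, 0, 0, 0.5, 1, 0, 0, 0, 0, 0, 0.5, 1, 0, 0, 0, 0, 0, 0.5, 1, 0, 0, 0, 0, 0, 0.5, 1, 0, 0, 0, 0, 0, 0.5, 1])

```text
time_s: 16.55
ee_pos: [463.7, 158.2, 5.1]
eef_rot: [-3.141, -0.0, 2.601]
contact_force: [0.1, 0.1, 0.2]
grip_width: 85.0
grip_force: 0.0
```

Emit:
carry_out(commands=[0, 0, 0, 0, 0, 0.23, 1, 0, 0, 0, 0, 0, 0.23, 1, 0, 0, 0, 0, 0, 0.23, 1, 0, 0, 0, 0, 0, 0.23, 1, 0, 0, 0, 0, 0, 0.23, 1])

```text
time_s: 17.05
ee_pos: [463.7, 158.1, 5.0]
eef_rot: [3.142, -0.0, -2.961]
contact_force: [1.0, -0.6, -0.4]
grip_width: 85.5
grip_force: 0.0
```

Emit:
carry_out(commands=[0, 0, 0, 0, 0, 0.0, 0, 0, 0, 0, 0, 0, 0, 0, 0, 0, 0, 0, 0, 0, 0, 0, 0, 0, 0, 0, 0, 0, 0, 0, 0, 0, 0, 0, 0])

```text
time_s: 17.55
ee_pos: [463.8, 158.2, 5.4]
eef_rot: [-3.141, 0.0, -2.966]
contact_force: [0.4, 0.4, 1.1]
grip_width: 45.9
grip_force: 41.5
```

Emit:
carry_out(commands=[0, 0, 0, 0, 0, 0.0, 0, 0, 0, 0.05, 0, 0, 0, 0, 0, 0, 0.15, 0, 0, 0, 0, 0, 0, 0.4, 0, 0, 0, 0, 0, 0, 0.6, 0, 0, 0, 0])

```text
time_s: 18.05
ee_pos: [463.1, 158.4, 126.2]
eef_rot: [3.141, -0.002, -2.965]
contact_force: [1.0, -0.1, -1.9]
grip_width: 45.9
grip_force: 42.4
```

```bash
python3 -c "
from h import *
s=readout.state();print(s['time_s'],s['joint_positions'].round(2),s['ee_pos'],s['eef_rot'])"
```

```text
18.05 [ 0.27  0.65 -0.96  2.18  0.83  0.73  0.49] [463.10673743 158.36600313 126.22697074] [ 3.14108971e+00 -1.69633115e-03 -2.96521434e+00]
```

Emit:
carry_out(commands=[0, 0, 0.25, 0, 0, 0, 0, 0.1, -0.2, 0.42, 0, 0, 0, 0, 0.2, -0.4, 0.42, 0, 0, 0, 0, 0.3, -0.6, 0.42, 0, 0, 0, 0, 0.3, -0.8, 0.42, 0, 0, 0, 0])

```text
time_s: 18.55
ee_pos: [526.7, -4.0, 209.6]
eef_rot: [3.141, 0.004, -2.968]
contact_force: [1.1, -0.3, -1.8]
grip_width: 46.1
grip_force: 42.4
```

Emit:
carry_out(commands=[0.1, -0.56, 0, 0, 0, 0, 0, 0.1, -0.56, 0, 0, 0, 0, 0, 0.1, -0.56, 0, 0, 0, 0, 0, 0.1, -0.56, 0, 0, 0, 0, 0, 0.1, -0.56, 0, 0, 0, 0, 0])

```text
time_s: 19.05
ee_pos: [543.1, -112.8, 208.9]
eef_rot: [3.14, -0.001, -2.965]
contact_force: [-0.1, 0.3, -3.1]
grip_width: 45.6
grip_force: 42.4
```

```bash
python3 -c "
from h import *
c=cap('wrist');save('w7.png',c['frame']);s=readout.state();print(s['time_s'],s['joint_positions'].round(2),s['qd'].round(2),s['ee_pos'],s['eef_rot'])"
```

```text
19.1 [ 0.88  0.63 -1.09  1.98  0.7   0.96  1.18] [-0.02 -0.01 -0.01  0.    0.01  0.    0.  ] [ 543.25984812 -111.75301068  209.16821435] [ 3.14030912e+00 -3.34025339e-05 -2.96331712e+00]
```

View pics/w7.png

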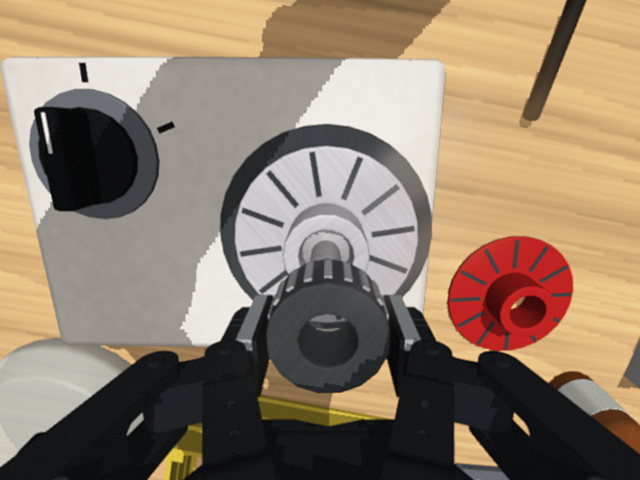

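The wrist view shows the collar held level, its top at (328,338), just above the spindle at (325,250). The knob at (95,160) still has its mark at the first tick.

```bash
python3 - <<'E'
from h import *
f=cv2.cvtColor(cv2.imread('pics/w7.png'),cv2.COLOR_BGR2GRAY)
c=cap('wrist'); p=c['state']['ee_pos']; print(p)
for uv in((328,340),(328,337)): print(onz(c,uv,p[2]-5.4+28)-p)
# expected bore-top outline for centre at TCP
z=p[2]+22.6
print([proj(c,(p[0]+11*np.cos(a),p[1]+11*np.sin(a),z)).round(0).tolist() for a in np.arange(0,6.28,np.pi/4)])
print([proj(c,(p[0]+24*np.cos(a),p[1]+24*np.sin(a),z)).round(0).tolist() for a in np.arange(0,6.28,np.pi/4)])
E
```

```text
[ 543.25984812 -111.75301068  209.16821435]
[-0.11623217  0.24256007 22.6       ]
[-1.36195158e+00  1.73653060e-02  2.26000000e+01]
[[322.0, 365.0], [344.0, 361.0], [356.0, 345.0], [352.0, 325.0], [333.0, 314.0], [310.0, 318.0], [298.0, 336.0], [303.0, 355.0]]
[[316.0, 393.0], [363.0, 385.0], [390.0, 350.0], [382.0, 307.0], [339.0, 281.0], [289.0, 291.0], [263.0, 330.0], [276.0, 372.0]]
```

The collar is centred to within about 0.5 mm. Aligning and descending.

Emit:
carry_out(commands=[-0.004, -0.011, 0, 0, 0, 0, 0, -0.004, -0.011, -0.06, 0, 0, 0, 0, -0.004, -0.011, -0.12, 0, 0, 0, 0, -0.004, -0.011, -0.12, 0, 0, 0, 0, -0.004, -0.011, -0.12, 0, 0, 0, 0])

```text
time_s: 19.65
ee_pos: [542.5, -115.7, 184.4]
eef_rot: [3.141, -0.001, -2.965]
contact_force: [0.0, -0.0, -1.4]
grip_width: 46.1
grip_force: 42.3
```

Emit:
carry_out(commands=[0, 0, 0, 0, 0, 0, 0, 0, 0, 0, 0, 0, 0, 0, 0, 0, 0, 0, 0, 0, 0, 0, 0, 0, 0, 0, 0, 0, 0, 0, 0, 0, 0, 0, 0])

```text
time_s: 20.15
ee_pos: [543.1, -116.0, 185.4]
eef_rot: [-3.141, 0.0, -2.966]
contact_force: [-0.1, 0.5, -2.2]
grip_width: 45.7
grip_force: 42.3
```

Emit:
carry_out(commands=[-0.003, 0.01, 0, 0, 0, 0, 0, -0.003, 0.01, 0, 0, 0, 0, 0, -0.003, 0.01, -0.03, 0, 0, 0, 0, -0.003, 0.01, -0.06, 0, 0, 0, 0, -0.003, 0.01, -0.08, 0, 0, 0, 0])

```text
time_s: 20.65
ee_pos: [542.0, -114.1, 168.3]
eef_rot: [3.141, -0.001, -2.966]
contact_force: [0.1, -0.7, -1.8]
grip_width: 45.4
grip_force: 42.4
```

Emit:
carry_out(commands=[0.001, 0, -0.02, 0, 0, 0, 0, 0.001, 0, -0.04, 0, 0, 0, 0, 0.001, 0, -0.06, 0, 0, 0, 0, 0.001, 0, -0.09, 0, 0, 0, 0, 0.001, 0, -0.1, 0, 0, 0, 0])

```text
time_s: 21.15
ee_pos: [542.3, -114.0, 148.5]
eef_rot: [3.141, -0.001, -2.966]
contact_force: [0.3, 1.0, -2.4]
grip_width: 46.0
grip_force: 42.4
```

Emit:
carry_out(commands=[0, 0, -0.01, 0, 0, 0, 0, 0, 0, -0.015, 0, 0, 0, 0, 0, 0, -0.02, 0, 0, 0, 0, 0, 0, -0.02, 0, 0, 0, 0, 0, 0, -0.02, 0, 0, 0, 0])

```text
time_s: 21.65
ee_pos: [542.7, -113.9, 145.4]
eef_rot: [-3.142, 0.0, -2.966]
contact_force: [-0.1, 1.0, -1.6]
grip_width: 45.8
grip_force: 42.4
```

Emit:
carry_out(commands=[0, 0, -0.007, 0, 0, 0, 0, 0, 0, -0.014, 0, 0, 0, 0, 0, 0, -0.016, 0, 0, 0, 0, 0, 0, -0.016, 0, 0, 0, 0, 0, 0, -0.016, 0, 0, 0, 0])

```text
time_s: 22.15
ee_pos: [542.8, -114.0, 143.4]
eef_rot: [-3.14, -0.0, -2.966]
contact_force: [-2.9, -1.4, 9.0]
grip_width: 46.3
grip_force: 43.7
```

The collar is seated: TCP z is 143.4 as expected, with +9 N reaction. Releasing and rising, then on to the knob.

Emit:
carry_out(commands=[0, 0, 0.008, 0, 0, 0, 0, 0, 0, 0.008, 0, 0, 0, 1, 0, 0, 0.008, 0, 0, 0, 1, 0, 0, 0.008, 0, 0, 0, 1, 0, 0, 0.008, 0, 0, 0, 1])

```text
time_s: 22.65
ee_pos: [542.7, -113.9, 143.6]
eef_rot: [3.141, 0.0, -2.966]
contact_force: [0.3, -0.9, -0.3]
grip_width: 85.4
grip_force: 0.0
```

Emit:
carry_out(commands=[0, 0, 0, 0, 0, 0, 1, 0, 0, 0.1, 0, 0, 0, 1, 0, 0, 0.3, 0, 0, 0, 1, 0, 0, 0.4, 0, 0, 0, 1, 0, 0, 0.45, 0, 0, 0, 1])

```text
time_s: 23.15
ee_pos: [543.7, -113.6, 235.7]
eef_rot: [-3.141, 0.003, -2.966]
contact_force: [-0.0, 0.1, 0.9]
grip_width: 84.9
grip_force: 0.0
```

Emit:
carry_out(commands=[-0.13, -0.84, 0, 0, 0, -0.01, 1, -0.13, -0.84, 0, 0, 0, -0.01, 1, -0.13, -0.84, 0, 0, 0, -0.01, 1, -0.13, -0.84, 0, 0, 0, -0.01, 1, -0.13, -0.84, 0, 0, 0, -0.01, 1])

```text
time_s: 23.65
ee_pos: [514.6, -287.1, 231.7]
eef_rot: [-3.142, -0.003, -3.006]
contact_force: [0.2, 0.5, 0.7]
grip_width: 85.3
grip_force: 0.0
```

```bash
python3 - <<'E'
from h import *
c=cap('wrist');f=c['frame'];s=c['state'];print(s['time_s'],s['joint_positions'].round(2),s['qd'].round(2),s['ee_pos'],s['eef_rot'])
p=proj(c,(517,-281,134));print(p)
for q in((542.5,-114,170),(542.5,-114,166)):print(proj(c,q))
cv2.circle(f,tuple(int(v) for v in p),3,(255,0,0),1)
save('w8.png',f)
E
```

```text
23.65 [ 1.17  0.65 -1.11  1.89  0.68  1.04  1.48] [-0.05 -0.02 -0.07  0.04 -0.04 -0.02 -0.02] [ 514.60088168 -287.05969411  231.70093886] [-3.14155603e+00 -3.02761336e-03 -3.00578153e+00]
[335.57488077 249.08594179]
[590.47345333 337.88500297]
[586.28698877 334.58345121]
```

View pics/w8.png

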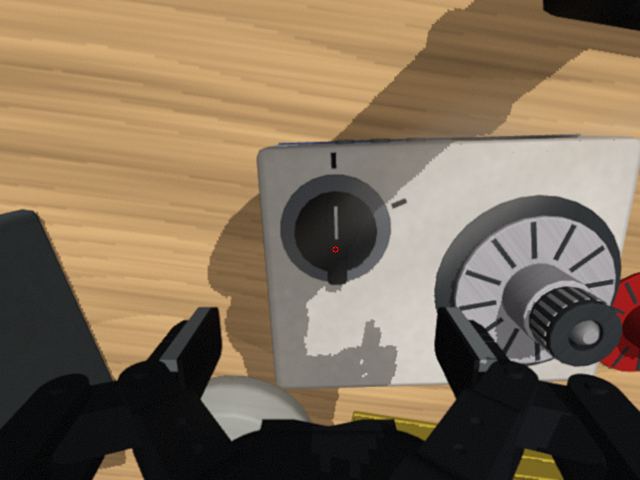

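The view shows the collar seated on the hub at (583,330). The knob bar is upright at (336,240), mark toward the first tick. The projected axis (335,249) falls on the bar.

Emit:
carry_out(commands=[0.012, 0.03, -0.1, 0, 0, 0.013, 1, 0.012, 0.03, -0.25, 0, 0, 0.013, 1, 0.012, 0.03, -0.35, 0, 0, 0.013, 1, 0.012, 0.03, -0.35, 0, 0, 0.013, 1, 0.012, 0.03, -0.35, 0, 0, 0.013, 1])

```text
time_s: 24.2
ee_pos: [519.5, -273.9, 164.0]
eef_rot: [3.141, 0.0, -2.953]
contact_force: [0.8, 0.6, 0.4]
grip_width: 85.1
grip_force: 0.0
```

```bash
python3 - <<'E'
from h import *
c=cap('wrist');f=c['frame'];s=c['state'];print(s['time_s'],s['ee_pos'],s['eef_rot'])
m=cv2.inRange(f,(0,0,0),(45,45,45)); roi=np.zeros_like(m); roi[150:330,250:420]=255
# white mark on the bar top
hsv=cv2.cvtColor(f,cv2.COLOR_RGB2HSV); save('w9.png',f)
x,y=[int(v) for v in proj(c,(497,-284,134))]; print(x,y,proj(c,(517,-281,134)))
g=cv2.cvtColor(f,cv2.COLOR_RGB2GRAY); r=g[y-40:y+40,x-25:x+25]; ys,xs=np.where(r>110); print(len(xs))
if len(xs)>5:
    pts=np.c_[xs+x-25,ys+y-40]; a,b=pts[ys.argmin()],pts[ys.argmax()]; A,B=onz(c,a.astype(float),134),onz(c,b.astype(float),134); print(a,b,A,B,np.arctan2(*(B-A)[[1,0]]))
E
```

```text
24.2 [ 519.47223813 -273.93161972  163.95747815] [ 3.14055924e+00  3.18312637e-04 -2.95332033e+00]
315 238 [314.38076191 276.82474305]
179
[315 220] [314 263] [ 487.97944758 -285.91684752  134.        ] [ 509.73029676 -282.49992905  134.        ] 0.1558200978515744
```

Emit:
carry_out(commands=[-0.013, -0.035, 0, 0, 0, 0, 1, -0.013, -0.035, -0.1, 0, 0, 0, 1, -0.013, -0.035, -0.2, 0, 0, 0, 1, -0.013, -0.035, -0.27, 0, 0, 0, 1, -0.013, -0.035, -0.27, 0, 0, 0, 1])

```text
time_s: 24.75
ee_pos: [515.3, -283.3, 108.5]
eef_rot: [3.141, -0.002, -2.957]
contact_force: [-0.3, -0.0, 0.1]
grip_width: 85.2
grip_force: 0.0
```

Emit:
carry_out(commands=[0, 0, 0, 0, 0, 0, 0, 0, 0, 0, 0, 0, 0, 0, 0, 0, 0, 0, 0, 0, 0, 0, 0, 0, 0, 0, 0, 0, 0, 0, 0, 0, 0, 0, 0], grip_force=60)

```text
time_s: 25.25
ee_pos: [516.3, -280.9, 110.3]
eef_rot: [3.138, 0.0, -2.957]
contact_force: [-2.1, 0.2, 16.9]
grip_width: 12.8
grip_force: 60.1
```

Emit:
carry_out(commands=[0, 0, 0, 0, 0, 0, 0, 0, 0, 0, 0, 0, 0, 0, 0, 0, 0, 0, 0, 0, 0, 0, 0, 0, 0, 0, 0, 0, 0, 0, 0, 0, 0, 0, 0])

```text
time_s: 25.75
ee_pos: [516.4, -281.1, 110.4]
eef_rot: [3.139, 0.0, -2.958]
contact_force: [-2.1, 3.8, 5.8]
grip_width: 12.6
grip_force: 59.9
```

Gripped the bar (width 12.6 mm). Turning clockwise.

Emit:
carry_out(commands=[0, 0, 0, 0, 0, -0.04, 0, 0, 0, 0, 0, 0, -0.08, 0, 0, 0, 0, 0, 0, -0.12, 0, 0, 0, 0, 0, 0, -0.16, 0, 0, 0, 0, 0, 0, -0.2, 0])

```text
time_s: 26.25
ee_pos: [516.1, -282.4, 110.4]
eef_rot: [-3.141, -0.0, 2.695]
contact_force: [-2.2, 1.3, 5.0]
grip_width: 13.0
grip_force: 59.3
```

Emit:
carry_out(commands=[0, 0, 0, 0, 0, -0.04, 0, 0, 0, 0, 0, 0, -0.08, 0, 0, 0, 0, 0, 0, -0.12, 0, 0, 0, 0, 0, 0, -0.155, 0, 0, 0, 0, 0, 0, -0.18, 0])

```text
time_s: 26.75
ee_pos: [515.4, -283.2, 110.4]
eef_rot: [-3.139, 0.0, 2.13]
contact_force: [-3.4, -0.1, 6.8]
grip_width: 12.7
grip_force: 59.5
```

Emit:
carry_out(commands=[0, 0, 0, 0, 0, 0, 0, 0, 0, 0, 0, 0, 0, 1, 0, 0, 0, 0, 0, 0, 1, 0, 0, 0, 0, 0, 0, 1, 0, 0, 0, 0, 0, 0, 1])

```text
time_s: 27.25
ee_pos: [516.5, -283.0, 109.5]
eef_rot: [3.141, 0.0, 2.133]
contact_force: [0.2, -0.1, -0.7]
grip_width: 70.3
grip_force: 0.0
```

Emit:
carry_out(commands=[0, 0, 0.1, 0, 0, 0, 1, 0, 0, 0.3, 0, 0, 0, 1, 0, 0, 0.5, 0, 0, 0, 1, 0, 0, 0.6, 0, 0, 0, 1, 0, 0, 0.6, 0, 0, 0, 1])

```text
time_s: 27.75
ee_pos: [518.9, -283.4, 233.1]
eef_rot: [3.138, 0.006, 2.133]
contact_force: [-0.2, -1.0, 0.3]
grip_width: 85.4
grip_force: 0.0
```

```bash
python3 - <<'E'
from h import *
c=cap('wrist'); s=c['state']; print(s['ee_pos'],s['time_s']); save('w10.png',c['frame'])
E
```

```text
[ 518.90524138 -283.36127935  233.09128871] 27.75
```

View pics/w10.png

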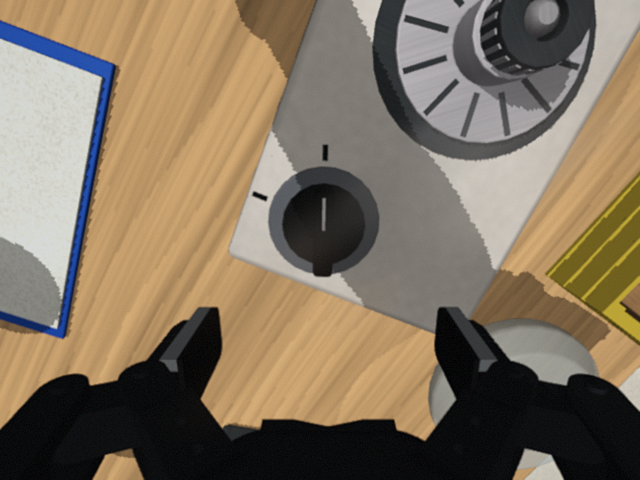

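The knob's mark at (323,210) points straight at the second tick (325,152). The collar and rotor are still seated at (530,25), and the gripper is clear.

```bash
python3 -c "
from bench import sign_off
print(sign_off())"
```

```text
the job is handed in; nothing more can be done
None
```

The job is handed in (no verdict came back): the rotor is home on the shoulder, the collar is flat on its hub, and the timer knob rests at the second tick mark, finished at about 28 s of the 72 s allowed.

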